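Shut down the sole heater and stack its tray

ROBOT

A 6-joint arm with a two-finger parallel gripper is mounted at the origin on the work surface. World frame = base frame: x ahead of the robot, y to its left, z up, the work surface at z = 0. Lengths are in m, angles in rad, forces in N, time in s.
With the tool pointing down it reaches from about 0.225 to 0.875 m from the base axis. Payload 3.4 kg.
Tool frame: the origin (TCP) lies midway between the tips of the shut fingers; the grasp point (between the pads) lies 19 mm behind it (manip.grip_point_offset is the distance from the TCP to the grasp point, in m); z points along the fingers, y is the line along which they close (so a half turn about z gives the same grasp; the last joint's range is limited). The gripper opens to 85 mm and grips with 20 to 120 N. Pads are 22 mm wide; open, the fingers measure 114 mm over their backs; the gripper's body (76 mm by 85 mm) begins 54 mm behind the grasp point. The pads swing forward as they close: fully open they stand 13 mm farther back than shut.
Start: joints at [1.185, 0.276, 1.505, -0, 1.361, -0.121], TCP at [0.151, 0.555, 0.231] pointing down, gripper open.
Joint ranges: [-2.89, 2.89], [-0.75, 2.08], [0.22, 2.7], [-1.18, 4.32], [0.11, 2.71], [-2.7, 2.7]. Speed limits (rad/s): [2.57, 2.57, 3.14, 3.14, 3.14, 3.14].

INTERFACE

Orientations are given as a unit quaternion [w, x, y, z].
In Python, from rig import manip gives the robot as it stands.
- The arm moves only by the shell command python3 -m handwheel 'ROWS' [FORCE]. ROWS is JSON, a list of rows, each an object with "translation": the shift along the tool's x, y, z in m, a list of three; "angular": the turn, a rotation vector about the tool's x, y, z in degrees, a list of three; "hand": the closure, from 0 (fully open) to 1 (shut). A call has 1 to 10 rows; each row shifts and turns the commanded pose from where the row before left it, along the tool's axes as they then stand; what a row does not reach is not made up. A row lasts 1/12 s, in which the tool goes at most 41.7 mm and 7.16 degrees, less where a joint would pass 70% of its speed; a pose out of reach is approached as far as the arm can. A call with a gripper value outside its range is refused whole. The fingers move at their own pace and stop on an object; FORCE is the grip in N (left out, the last holds). Time passes only in rows, so rows that do not move let the fingers close. It gives the time, the measured TCP pose, the force, the opening and the grip force at its end, in the units of the state.
- manip.get_state(): the state, without advancing time (a new reading comes with each control period).
- manip.get_image(name): name is "scene" or "side" or "wrist"; returns the picture (400x640x3 uint8, red, green, blue); there is no depth.
- manip.camera_info(name): a dict with "camera_matrix" (3x3 intrinsics, pixels), "eye" and "orientation" of the camera in the world; the wrist camera has in their place "tool_from_camera" (4x4, takes a point from camera to tool coordinates, whose origin is the TCP and whose axes are the flange's). Camera axes: x right, y down, z forward; pixel columns grow to the right and rows downward; lengths in m; the calibration is good to about 2 mm. A picture is of the moment at which its call begins: read the wrist's pose just before it. camera_info takes no time and is no camera call.
- manip.sign_off(): hands the job in; it is judged then, once.
The state is a dict: "clock": time; "qpos": joint angles; "qd": joint speeds; "effort": joint torques, N m; "position": TCP position; "ee_rot": TCP orientation; "contact_force": force on the tool from outside, world axes, zero at the start; "moment": the same for the moment, N m; "width": finger opening in m; "gripper_force": force on a finger pad.
Only numpy, scipy, OpenCV 4.12 (cv2) and the standard library are available. Lean on these libraries where they do the work, as an engineer would, in place of code of your own. Each camera call takes 0.05 s, during which the arm holds its last target. There are 200 camera calls.

TASK

First turn the heater off: thermostat knob fully anticlockwise to its end stop. Then draw the tray wholly out of the heater's mouth by its tab and let go of it on the bench, and only then take it again round its middle and set it down gently on the other tray, turned end for end (tabs at opposite ends) so that it stacks level and squarely on top instead of nesting. Leave the lower tray where it stands and the other things on the bench alone.

Things in the scene. Friction and masses are not known exactly. Their poses are not given: they have to be found in the camera images.
- heater: Fixed white heater hood, 220 x 220, 120 tall, origin at the centre of its underside on the bench. Its -x face has the open mouth, 130 wide and 90 high, with the bench as floor; the mouth plane is at x = -110.
- thermostat (a joint): Knob on the hood's roof, upright axis, rad. 0 = off, the end stop fully anticlockwise seen from above; grows clockwise up to the other stop at 4.2. Stays where it is left (friction about 0.06 N m, no spring).
- thermostat_grip (a point): On the knob's axis, at the height to grip it, 37 mm above the roof's centre. Black disc 64 across with an upright grip bar: 61 long along this point's x, 14 thick along its y, its top 7 mm above this point; the disc's top is 23 mm below this point. Turns with the knob.
- tray_top: Grey plastic stack-nest tray in the heater's mouth, middle under the roof, tab end out. Loose, about 0.35 kg. 70 tall; origin at the centre of its underside, long axis x. Body 152 x 49 from z 0 to 35; above it to z 70 an upright rim band, 170 (x) x 66 (y) outside, 5 thick. Grip it across the 66 at the middle: the band is whole from x = -21 to +49. Holds rubber heels under 25 high.
- tray_top_tab (a point): Middle of that tray's pull tab, at (-102, 0, 55) in the tray's frame: an upright plate on the -x end, 10 thick in y, 31 long (x -85 to -116), z 40 to 70; nothing under it.
- tray_top_foot (a point): Underside of one foot of that tray, at (62, 30, 5) in its frame. Two such feet a side, at x = -34 and 62, y = +-35 at the outside, 20 long in x, 5 mm above the tray's underside; over each foot the band has a slot 26 wide. Same in both trays.
- tray_low: The other tray, same shape and size and frame, loose on the bench, about 0.8 kg with its heels. A tray set on it with tabs at the same end nests: it sinks to 39 mm above this one. With tabs at opposite ends its feet rest on this band's top and it stands 65 mm above this one, its body 5 mm inside the band with 3.5 mm play to each side and 4 mm at each end.
- tray_low_tab (a point): Middle of the lower tray's pull tab, at (-102, 0, 55) in its frame.
- jar: Clear jar with a screw cap, 66 across, 85 tall; origin at its underside. A loose bystander: leave it alone.
- bottle: Drinking bottle, 64 across, 170 tall; origin at its underside. A loose bystander: leave it alone.
- bowl: White bowl, 110 across, 50 tall; origin at its underside. A loose bystander: leave it alone.
- brush: Glue brush lying flat, 170 long along its x. A loose bystander: leave it alone.
- timer: Grey desk timer, 75 wide, 115 tall; origin at its underside. A loose bystander: leave it alone.
- tape: Roll of tape lying flat, 100 across, 25 tall; origin at its underside. A loose bystander: leave it alone.
Mind the look-alikes: they are no part of the job. Leave any orange look-alike of the tray_top alone. What is shaped like the tray_low but red is not meant.

How it is judged:
By the outcome, as a careful person would: the job done as asked, in the order asked, and still so for the second after the job is handed in, with the robot touching nothing.
It also fails if it takes over 72 s, if anything falls off the work surface, if the arm or the gripper's body presses on something with over 40 N, if the wrist force passes 120 N, or if a joint passes its speed limit or range.

## Working session

There is one attempt and no reset: what is moved stays moved. The work goes in short steps, Python scripts to look and compute and a shell command to move; the robot and the scene stay as the last step left them, time stands still between calls to the robot, and variables do not carry over. Pictures are saved under pics/ and viewed, at most 10 in all, crops included, and the job is handed in when it is done.

```bash
mkdir -p pics; cat > h.py <<'E'
import numpy as np, cv2
from rig import manip
from scipy.spatial.transform import Rotation as R
def q2R(q): return R.from_quat([q[1],q[2],q[3],q[0]]).as_matrix()
def cam(n,st=None):
    c=manip.camera_info(n);K=np.array(c["camera_matrix"])
    if n=="wrist":
        st=st or manip.get_state();T=np.eye(4);T[:3,:3]=q2R(st["ee_rot"]);T[:3,3]=st["position"]
        T=T@np.array(c["tool_from_camera"]);return K,T[:3,3],T[:3,:3]
    o=np.array(c["orientation"]);o=q2R(o) if o.size==4 else o
    return K,np.array(c["eye"]),o
def ray(C,u,v,z):
    K,e,o=C;d=o@np.linalg.inv(K)@[u,v,1];return e+d*(z-e[2])/d[2]
def proj(C,p):
    K,e,o=C;q=K@(o.T@(np.array(p)-e));return q[:2]/q[2]
def snap(n,f):
    im=manip.get_image(n);cv2.imwrite("pics/"+f,im[:,:,::-1]);return im
E
python3 - <<'E'
from h import *
for n in("scene","side","wrist"): snap(n,n+"0.png"); print(n,*cam(n))
a=[cv2.imread(f"pics/{n}0.png") for n in("scene","side")]
s=manip.get_state();print(s)
E
```

```text
scene [[454.24786683   0.         320.70698129]
 [  0.         454.24786683 198.9218095 ]
 [  0.           0.           1.        ]] [ 1.43862645 -0.82446288  1.07899521] [[ 0.61213424  0.49548819 -0.61626546]
 [ 0.79070165 -0.37458409  0.48422893]
 [ 0.00908648 -0.78369523 -0.62107908]]
side [[447.4893222    0.         321.79569358]
 [  0.         447.4893222  199.98006285]
 [  0.           0.           1.        ]] [ 0.43130969 -1.08282858  1.12412162] [[ 0.99785794 -0.05694508  0.03219929]
 [-0.06288279 -0.69924731  0.71210881]
 [-0.01803583 -0.71260821 -0.70133034]]
wrist [[345.5797946    0.         316.98563329]
 [  0.         345.5797946  194.34443197]
 [  0.           0.           1.        ]] [0.08267991 0.5723118  0.37452333] [[ 2.60833300e-01  9.27768514e-01  2.66854969e-01]
 [ 9.65383415e-01 -2.50405877e-01 -7.30188925e-02]
 [-9.22576952e-04  2.76663120e-01 -9.60966528e-01]]
{'clock': 0.15, 'qpos': array([ 1.18500117e+00,  2.76424563e-01,  1.50583931e+00, -2.46314225e-06,
        1.36071375e+00, -1.20995488e-01]), 'qd': array([ 7.08642540e-05, -2.42005958e-03, -3.44861567e-03,  1.69559778e-03,
       -1.21828033e-03, -1.07383495e-04]), 'effort': array([ 2.02002273e-03, -4.17144871e+01, -2.46030629e+01, -3.88910485e-04,
        7.69703969e-03, -1.75948280e-06]), 'position': array([0.15033846, 0.55458376, 0.23065399]), 'ee_rot': array([-1.72435253e-04,  1.32013063e-01,  9.91247735e-01, -6.70675428e-04]), 'contact_force': array([0.54124459, 0.25751813, 0.37116403]), 'moment': array([-0.01553987,  0.04014435, -0.02088514]), 'gripper_force': 0.0, 'width': 0.08563557850773233}
```

View pics/scene0.png

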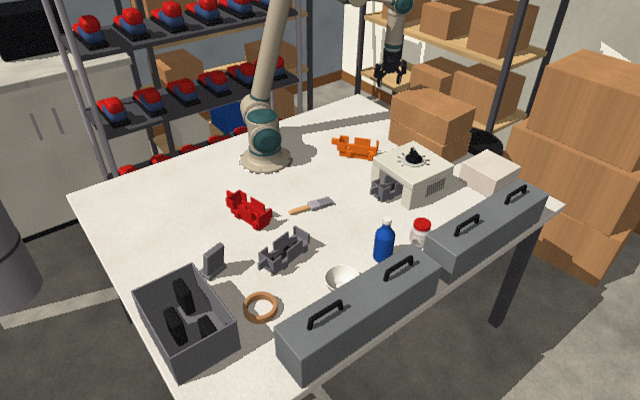

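View pics/side0.png

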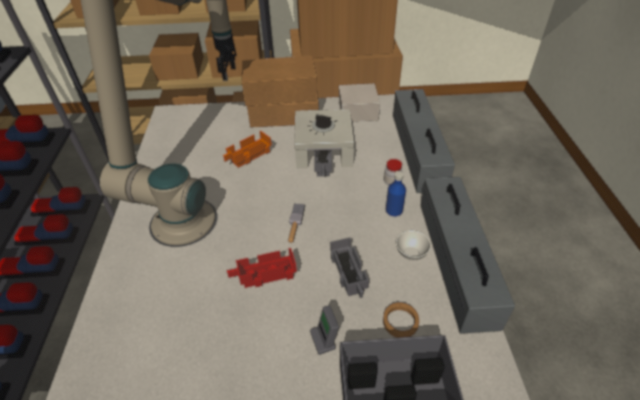

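Candidates for the tray: orange at scene (355,148), which is a look-alike; grey in the mouth at (385,190), which is tray_top; red at (248,208), a look-alike; grey on the bench at (285,250), which is tray_low. I'll check the two grey ones in one close crop.

```bash
python3 - <<'E'
from h import *
a=cv2.imread("pics/scene0.png");b=cv2.imread("pics/side0.png")
def c(im,x,y,w=100,h=75): return cv2.resize(im[y:y+h,x:x+w],(400,300),interpolation=cv2.INTER_CUBIC)
cv2.imwrite("pics/c1.png",np.vstack([np.hstack([c(a,360,135),c(b,275,105)]),np.hstack([c(a,240,215),c(b,305,230)])]))
C=cam("side")
for u,v,z in[(323,122,.157),(347,265,.07)]: print(ray(C,u,v,z))
C=cam("scene")
for u,v,z in[(413,154,.157),(285,248,.07)]: print(ray(C,u,v,z))
E
```

```text
[0.50638759 0.31422477 0.157     ]
[ 0.53611963 -0.28890062  0.07      ]
[0.51805664 0.33613501 0.157     ]
[ 0.56619343 -0.27944595  0.07      ]
```

View pics/c1.png

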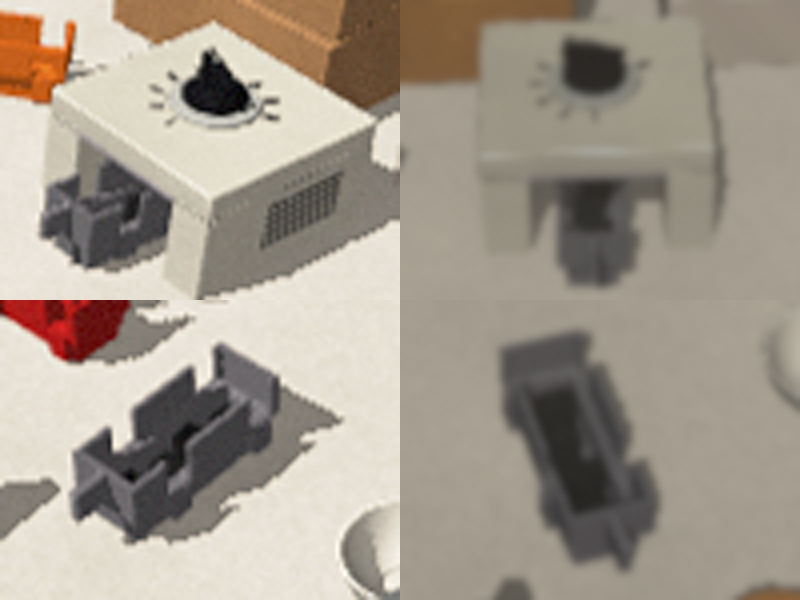

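The crop shows that the grey tray in the mouth (scene ~(385,190)) has its tab outward, facing the bench. tray_low (scene ~(285,250)) has its tab towards the bottom left. I'm moving the wrist over the heater.

```bash
python3 -m handwheel '[{"translation":[0,0,-0.04],"angular":[0,0,0],"hand":0},{"translation":[0,0,-0.04],"angular":[0,0,0],"hand":0},{"translation":[0,0,-0.04],"angular":[0,0,0],"hand":0},{"translation":[0,0,-0.04],"angular":[0,0,0],"hand":0}]' 60 && python3 -m handwheel '[{"translation":[-0.038,-0.014,0],"angular":[0,0,0],"hand":0},{"translation":[-0.038,-0.014,0],"angular":[0,0,0],"hand":0},{"translation":[-0.038,-0.014,0],"angular":[0,0,0],"hand":0},{"translation":[-0.038,-0.014,0],"angular":[0,0,0],"hand":0},{"translation":[-0.038,-0.014,0],"angular":[0,0,0],"hand":0},{"translation":[-0.038,-0.014,0],"angular":[0,0,0],"hand":0},{"translation":[-0.038,-0.014,0],"angular":[0,0,0],"hand":0},{"translation":[-0.038,-0.014,0],"angular":[0,0,0],"hand":0},{"translation":[-0.038,-0.014,0],"angular":[0,0,0],"hand":0},{"translation":[0,0,0],"angular":[0,0,0],"hand":0}]'
python3 - <<'E'
from h import *
im=snap("wrist","w1.png");C=cam("wrist");print(C[1:])
np.savez("pics/w1.npz",K=C[0],e=C[1],o=C[2])
E
```

```text
clock: 0.48
position: [0.1502, 0.5544, 0.3927]
ee_rot: [-0.0, 0.132, 0.991, -0.0]
contact_force: [1.0, 0.4, -0.5]
width: 0.0853
gripper_force: 0.0
clock: 1.32
position: [0.4535, 0.3392, 0.3898]
ee_rot: [0.001, 0.136, 0.991, -0.002]
contact_force: [-0.5, 1.0, -0.5]
width: 0.0851
gripper_force: 0.0
(array([0.38304784, 0.35955268, 0.53390953]), array([[ 0.26654121,  0.92636226,  0.26609912],
       [ 0.9638224 , -0.25576028, -0.07505368],
       [-0.00146931,  0.27647719, -0.96101936]]))
```

View pics/w1.png

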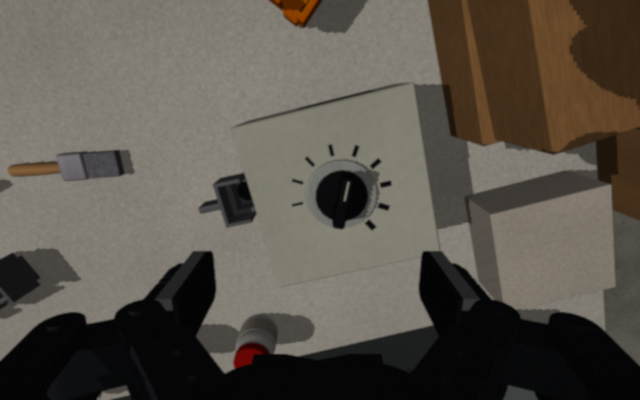

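The picture shows the roof corners at (234,127), (413,83), (439,250), (281,285), the knob at (341,196) and the tray tab at (208,207).

```bash
python3 - <<'E'
from h import *
d=np.load("pics/w1.npz");C=(d["K"],d["e"],d["o"])
P=np.array([ray(C,u,v,.12)[:2] for u,v in[(234,127),(413,83),(439,250),(281,285)]])
print(P.round(4),P.mean(0));
for i in range(4):
    e=P[(i+1)%4]-P[i];print(np.hypot(*e).round(4),np.degrees(np.arctan2(e[1],e[0])).round(1))
print("tab",ray(C,200,208.5,.07),ray(C,217,206,.07)); 
im=cv2.imread("pics/w1.png")
a=cv2.resize(im[145:245,290:390],(500,500),interpolation=cv2.INTER_CUBIC);a=cv2.convertScaleAbs(a,alpha=2.5)
b=cv2.resize(im[160:235,190:265],(300,500)[::1],interpolation=cv2.INTER_CUBIC)
b=cv2.convertScaleAbs(cv2.resize(im[160:260,190:250],(300,500),interpolation=cv2.INTER_CUBIC),alpha=2)
cv2.imwrite("pics/c2.png",np.hstack([a,b]))
E
```

```text
[[0.3918 0.2548]
 [0.3995 0.468 ]
 [0.613  0.4607]
 [0.6073 0.2466]] [0.50290548 0.35751046]
0.2133 88.0
0.2136 -2.0
0.2142 -91.5
0.2156 177.8
tab [0.48754759 0.15828845 0.07      ] [0.49044611 0.18275133 0.07      ]
```

View pics/c2.png

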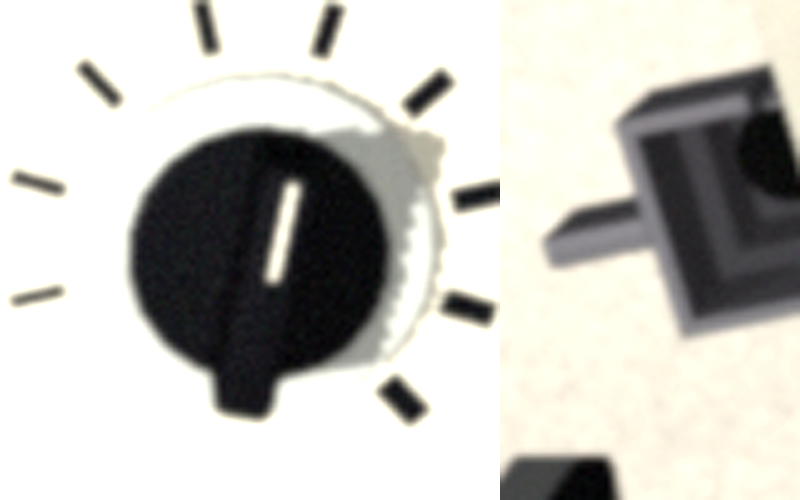

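The pointer is up at about 78° in the image and the thinnest tick, which is off, is at lower left, about 195°. So I need about 120° anticlockwise. Next I'll compute the alignment.

```bash
python3 - <<'E'
from h import *
d=np.load("pics/w1.npz");C=(d["K"],d["e"],d["o"])
print("disc",ray(C,341.8,195.6,.134))
a,b=ray(C,348.6,181.4,.164),ray(C,344.4,201.6,.164);e=a-b
print(a,b,"bar ang",np.degrees(np.arctan2(e[1],e[0])),np.hypot(*e[:2]))
t=ray(C,292+47.5*0+0,195,.134);
s=manip.get_state();Rm=q2R(s["ee_rot"]);print("toolx",np.degrees(np.arctan2(Rm[1,0],Rm[0,0])),Rm[2,2],s["qpos"],s["position"])
for c in[(38,297),(400,400)]:
    p=ray(C,290+c[0]/5,145+c[1]/5,.12)[:2]-[.503,.3575];print("tick",np.degrees(np.arctan2(p[1],p[0])))
E
```

```text
disc [0.50325715 0.3567305  0.134     ]
[0.48043948 0.36819545 0.164     ] [0.50180098 0.35801751 0.164     ] bar ang 154.5239814449674 0.023662292203760028
toolx 164.48902348120922 -0.9999980983009292 [ 5.25995898e-01  2.18051822e-01  1.20337828e+00 -1.09890957e-03
  1.72178207e+00 -7.74247570e-01] [0.45054803 0.34135567 0.39002689]
tick -89.1520020341865
tick 24.950636195787702
```

```bash
python3 -m handwheel '[{"translation":[0,0,0],"angular":[0,0,5],"hand":0},{"translation":[0,0,0],"angular":[0,0,5],"hand":0},{"translation":[-0.02,0.018,0.03],"angular":[0,0,0],"hand":0},{"translation":[-0.0205,0.0185,0.03],"angular":[0,0,0],"hand":0},{"translation":[0,0,0.04],"angular":[0,0,0],"hand":0},{"translation":[0,0,0.04],"angular":[0,0,0],"hand":0},{"translation":[0,0,0.04],"angular":[0,0,0],"hand":0.3},{"translation":[0,0,0],"angular":[0,0,0],"hand":0.3},{"translation":[0,0,0],"angular":[0,0,0],"hand":0.3}]' 
python3 - <<'E'
from h import *
im=snap("wrist","w2.png");C=cam("wrist")
s=manip.get_state();Rm=q2R(s["ee_rot"]);print("toolx",np.degrees(np.arctan2(Rm[1,0],Rm[0,0])),Rm[2,2],s["qpos"])
print(proj(C,[.503,.357,.164]))
E
```

```text
clock: 2.12
position: [0.4978, 0.3597, 0.2096]
ee_rot: [-0.002, 0.217, 0.976, -0.002]
contact_force: [0.3, -0.3, 0.9]
width: 0.0598
gripper_force: 0.0
toolx 154.87777916487389 -0.9999992953587632 [ 5.12049798e-01  3.47754237e-01  1.44523520e+00  3.99172262e-04
  1.34748173e+00 -6.20369435e-01]
[314.48752877 224.7919645 ]
```

View pics/w2.png

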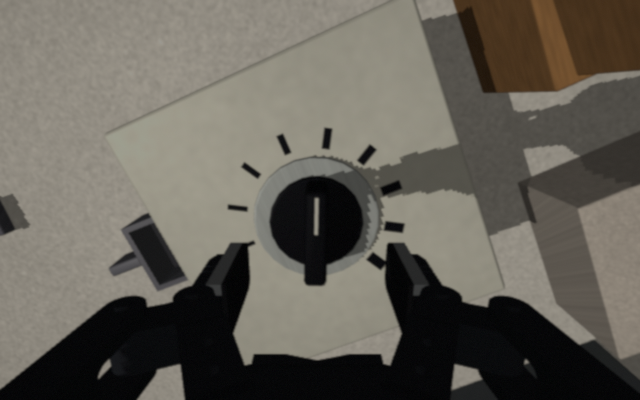

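```bash
python3 - <<'E'
from h import *
C=cam("wrist");s=manip.get_state()
print(s["position"],ray(C,316.5,221,.134),ray(C,316,236,.164),ray(C,317,197,.164))
T=np.array([.503,.357,.141]) ;T[:2]=ray(C,316.5,221,.134)[:2];print(q2R(s["ee_rot"]).T@(T-s["position"]))
E
```

```text
[0.49981671 0.36069693 0.21259398] [0.51149164 0.35434859 0.134     ] [0.50988804 0.35476442 0.164     ] [0.48802023 0.36565659 0.164     ]
[-0.01324173 -0.00087275  0.07159748]
```

```bash
python3 - <<'E'
from h import *
s=manip.get_state();C=cam("wrist",s);im=snap("wrist","w3.png")
g=im.max(2);m=(g<60).astype(np.uint8);m[:170]=0;m[:,:262]=0;m[:,372:]=0;m[267:]=0
n,l,st,c=cv2.connectedComponentsWithStats(m);i=1+st[1:,4].argmax();print(st[i],c[i])
ys,xs=np.where(l==i)
for y in range(175,267,8):
    r=xs[ys==y]; print(y,r.min() if len(r) else None,r.max() if len(r) else None,end="; ")
cn=cv2.findContours((l==i).astype(np.uint8),0,1)[0][0][:,0];k=cn[(cn[:,1]<250)&(cn[:,1]>188)].astype(np.float32)
A=np.c_[2*k,np.ones(len(k))];x=np.linalg.lstsq(A,(k**2).sum(1),rcond=None)[0];print("\nfit",x[:2],np.sqrt(x[2]+x[0]**2+x[1]**2))
w=(im.min(2)>120).astype(np.uint8);w[:190]=0;w[242:]=0;w[:,:305]=0;w[:,328:]=0;ys,xs=np.where(w);print("mark",xs.min(),xs.max(),ys.min(),ys.max())
c=ray(C,*x[:2],.134);print(c,s["position"],ray(C,xs.mean(),ys.max(),.164))
print(q2R(s["ee_rot"]).T@(c-s["position"]))
E
```

```text
[ 267  172   93   95 6372] [313.23650345 217.48210923]
175 297 330; 183 283 343; 191 276 351; 199 272 355; 207 269 358; 215 267 359; 223 268 358; 231 270 357; 239 274 352; 247 281 347; 255 292 334; 263 301 322; 
fit [313.26219987 216.3635374 ] 45.502890912323025
mark 312 313 195 228
[0.50750446 0.35377598 0.134     ] [0.49981671 0.36069693 0.21259398] [0.50433568 0.35503623 0.164     ]
[-0.00987248 -0.00309193  0.07859383]
```

```bash
python3 -m handwheel '[{"translation":[-0.01,-0.003,0.02],"angular":[0,0,0],"hand":0.3},{"translation":[0,0,0.025],"angular":[0,0,0],"hand":0.3},{"translation":[0,0,0.025],"angular":[0,0,0],"hand":0.3},{"translation":[0,0,0],"angular":[0,0,0],"hand":0.3},{"translation":[0,0,0],"angular":[0,0,0],"hand":1},{"translation":[0,0,0],"angular":[0,0,0],"hand":1},{"translation":[0,0,0],"angular":[0,0,0],"hand":1},{"translation":[0,0,0],"angular":[0,0,0],"hand":1},{"translation":[0,0,0],"angular":[0,0,0],"hand":1}]' 35
```

```text
clock: 2.97
position: [0.5087, 0.3532, 0.1441]
ee_rot: [0.002, 0.218, 0.976, 0.001]
contact_force: [-1.5, -1.5, 6.4]
width: 0.0131
gripper_force: 35.9
```

```bash
python3 -m handwheel '[{"translation":[0,0,0],"angular":[0,0,-6],"hand":1},{"translation":[0,0,0],"angular":[0,0,-7],"hand":1},{"translation":[0,0,0],"angular":[0,0,-7],"hand":1},{"translation":[0,0,0],"angular":[0,0,-7],"hand":1},{"translation":[0,0,0],"angular":[0,0,-7],"hand":1},{"translation":[0,0,0],"angular":[0,0,-7],"hand":1},{"translation":[0,0,0],"angular":[0,0,-7],"hand":1},{"translation":[0,0,0],"angular":[0,0,-7],"hand":1},{"translation":[0,0,0],"angular":[0,0,-7],"hand":1},{"translation":[0,0,0],"angular":[0,0,0],"hand":1}]'
python3 -c "
from h import *
s=manip.get_state();Rm=q2R(s['ee_rot']);print(np.degrees(np.arctan2(Rm[1,0],Rm[0,0])),s['moment'],s['qpos'][5],s['contact_force'])"
```

```text
clock: 3.8
position: [0.5087, 0.3534, 0.1441]
ee_rot: [0.002, -0.318, 0.948, 0.0]
contact_force: [-1.3, 0.0, 5.4]
width: 0.0131
gripper_force: 35.9
-142.93463590727316 [0.01670663 0.19856462 0.05659734] -1.7229094346674523 [-1.29650271  0.03753111  5.40989989]
```

The last joint would come close to its limit (-2.7). I'll turn a bit more, let go, make a half turn above the knob and regrip.

```bash
python3 -m handwheel '[{"translation":[0,0,0],"angular":[0,0,-7],"hand":1},{"translation":[0,0,0],"angular":[0,0,-7],"hand":1},{"translation":[0,0,0],"angular":[0,0,-7],"hand":1},{"translation":[0,0,0],"angular":[0,0,-7],"hand":1},{"translation":[0,0,0],"angular":[0,0,0],"hand":1},{"translation":[0,0,0],"angular":[0,0,0],"hand":0.3},{"translation":[0,0,0],"angular":[0,0,0],"hand":0.3},{"translation":[0,0,0],"angular":[0,0,0],"hand":0.3},{"translation":[0,0,-0.03],"angular":[0,0,0],"hand":0.3},{"translation":[0,0,-0.03],"angular":[0,0,0],"hand":0.3}]'
python3 -m handwheel '[{"translation":[0,0,0],"angular":[0,0,7],"hand":0.3},{"translation":[0,0,0],"angular":[0,0,7],"hand":0.3},{"translation":[0,0,0],"angular":[0,0,7],"hand":0.3},{"translation":[0,0,0],"angular":[0,0,7],"hand":0.3},{"translation":[0,0,0],"angular":[0,0,7],"hand":0.3},{"translation":[0,0,0],"angular":[0,0,7],"hand":0.3},{"translation":[0,0,0],"angular":[0,0,7],"hand":0.3},{"translation":[0,0,0],"angular":[0,0,7],"hand":0.3},{"translation":[0,0,0],"angular":[0,0,7],"hand":0.3},{"translation":[0,0,0],"angular":[0,0,7],"hand":0.3}]'
python3 -m handwheel '[{"translation":[0,0,0],"angular":[0,0,7],"hand":0.3},{"translation":[0,0,0],"angular":[0,0,7],"hand":0.3},{"translation":[0,0,0],"angular":[0,0,7],"hand":0.3},{"translation":[0,0,0],"angular":[0,0,7],"hand":0.3},{"translation":[0,0,0],"angular":[0,0,7],"hand":0.3},{"translation":[0,0,0],"angular":[0,0,7],"hand":0.3},{"translation":[0,0,0],"angular":[0,0,7],"hand":0.3},{"translation":[0,0,0],"angular":[0,0,7],"hand":0.3},{"translation":[0,0,0],"angular":[0,0,7],"hand":0.3},{"translation":[0,0,0],"angular":[0,0,7],"hand":0.3}]'
python3 -m handwheel '[{"translation":[0,0,0],"angular":[0,0,7],"hand":0.3},{"translation":[0,0,0],"angular":[0,0,7],"hand":0.3},{"translation":[0,0,0],"angular":[0,0,7],"hand":0.3},{"translation":[0,0,0],"angular":[0,0,7],"hand":0.3},{"translation":[0,0,0],"angular":[0,0,7],"hand":0.3},{"translation":[0,0,0],"angular":[0,0,5],"hand":0.3},{"translation":[0,0,0],"angular":[0,0,0],"hand":0.3},{"translation":[0,0,0],"angular":[0,0,0],"hand":0.3}]'
python3 - <<'E'
from h import *
s=manip.get_state();C=cam("wrist",s);im=snap("wrist","w4.png")
Rm=q2R(s['ee_rot']);print(np.degrees(np.arctan2(Rm[1,0],Rm[0,0])),s['position'],s['qpos'])
print(proj(C,[.5087,.3534,.164]))
E
```

```text
clock: 4.63
position: [0.5061, 0.3519, 0.1998]
ee_rot: [-0.003, -0.536, 0.844, 0.0]
contact_force: [-0.1, 0.1, -0.1]
width: 0.0597
gripper_force: 0.0
clock: 5.47
position: [0.5075, 0.3527, 0.2011]
ee_rot: [-0.0, 0.048, 0.999, -0.0]
contact_force: [-0.2, 0.1, 0.3]
width: 0.0598
gripper_force: 0.0
clock: 6.3
position: [0.5075, 0.3527, 0.2011]
ee_rot: [-0.0, 0.612, 0.791, -0.0]
contact_force: [0.6, 0.0, 0.5]
width: 0.0596
gripper_force: 0.0
clock: 6.97
position: [0.5075, 0.3527, 0.2012]
ee_rot: [-0.0, 0.844, 0.537, -0.0]
contact_force: [0.0, -0.6, -0.0]
width: 0.0597
gripper_force: 0.0
64.95784470801055 [0.50752445 0.35271041 0.20116613] [4.94770605e-01 3.57657077e-01 1.45877266e+00 7.02265869e-05
 1.32538214e+00 9.31821610e-01]
[317.41838782 222.56733988]
```

View pics/w4.png

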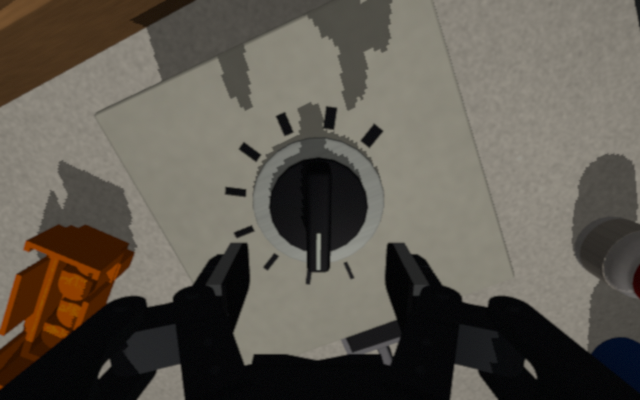

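The bar is aligned with the fingers. Its pointer is at (318,240) and the off tick is at (350,270), so about 27° remains.

```bash
python3 -m handwheel '[{"translation":[0,0,0.028],"angular":[0,0,0],"hand":0.3},{"translation":[0,0,0.029],"angular":[0,0,0],"hand":0.3},{"translation":[0,0,0],"angular":[0,0,0],"hand":0.6},{"translation":[0,0,0],"angular":[0,0,0],"hand":1},{"translation":[0,0,0],"angular":[0,0,0],"hand":1},{"translation":[0,0,0],"angular":[0,0,0],"hand":1},{"translation":[0,0,0],"angular":[0,0,0],"hand":1}]' 35
python3 -m handwheel '[{"translation":[0,0,0],"angular":[0,0,-6],"hand":1},{"translation":[0,0,0],"angular":[0,0,-6],"hand":1},{"translation":[0,0,0],"angular":[0,0,-6],"hand":1},{"translation":[0,0,0],"angular":[0,0,-6],"hand":1},{"translation":[0,0,0],"angular":[0,0,-3],"hand":1},{"translation":[0,0,0],"angular":[0,0,-3],"hand":1},{"translation":[0,0,0],"angular":[0,0,-3],"hand":1},{"translation":[0,0,0],"angular":[0,0,0],"hand":1}]'
python3 -c "
from h import *
s=manip.get_state();Rm=q2R(s['ee_rot']);print(np.degrees(np.arctan2(Rm[1,0],Rm[0,0])),s['moment'],s['qpos'][5],s['contact_force'])"
```

```text
clock: 7.6
position: [0.5087, 0.3534, 0.1463]
ee_rot: [-0.0, 0.844, 0.536, 0.002]
contact_force: [-0.2, -0.3, 1.9]
width: 0.0132
gripper_force: 37.2
clock: 8.27
position: [0.5086, 0.3545, 0.1466]
ee_rot: [-0.001, 0.659, 0.752, 0.003]
contact_force: [-0.2, 3.4, 5.4]
width: 0.0127
gripper_force: 99.5
97.54740710249196 [ 0.64865609  0.10612963 -1.97948629] 0.3615710884617703 [-0.16122217  3.42657437  5.43174784]
```

Stop reached: the moment rose to 2 N m against 0.06 friction. I'm releasing, rising and moving over the tab.

```bash
python3 -m handwheel '[{"translation":[0,0,0],"angular":[0,0,0],"hand":0.3},{"translation":[0,0,0],"angular":[0,0,0],"hand":0.3},{"translation":[0,0,0],"angular":[0,0,0],"hand":0.3},{"translation":[0,0,-0.03],"angular":[0,0,0],"hand":0.3},{"translation":[0,0,-0.04],"angular":[0,0,3],"hand":0.3},{"translation":[0,0,-0.04],"angular":[0,0,6],"hand":0.3},{"translation":[0,0,0],"angular":[0,0,0],"hand":0.3},{"translation":[0,0,0],"angular":[0,0,0],"hand":0.3}]'
python3 - <<'E'
from h import *
im=snap("wrist","w5.png")
E
python3 -m handwheel '[{"translation":[-0.036,0,0],"angular":[0,0,0],"hand":0.3},{"translation":[-0.036,0,0],"angular":[0,0,0],"hand":0.3},{"translation":[-0.036,0,0],"angular":[0,0,0],"hand":0.3},{"translation":[-0.036,0,0],"angular":[0,0,0],"hand":0.3},{"translation":[-0.036,0,0],"angular":[0,0,0],"hand":0.3},{"translation":[0,0,0],"angular":[0,0,0],"hand":0.3},{"translation":[0,0,0],"angular":[0,0,0],"hand":0.3},{"translation":[0,0,0],"angular":[0,0,0],"hand":0.3}]'
python3 - <<'E'
from h import *
s=manip.get_state();C=cam("wrist",s);im=snap("wrist","w6.png")
np.savez("pics/w6.npz",K=C[0],e=C[1],o=C[2])
Rm=q2R(s['ee_rot']);print(np.degrees(np.arctan2(Rm[1,0],Rm[0,0])),s['position'],s['qpos'])
a=cv2.imread("pics/w5.png")
cv2.imwrite("pics/c3.png",np.vstack([cv2.resize(im[:,:,::-1],(560,350)),cv2.resize(a[110:350,130:514],(400,250))[:,:,:].copy() if 0 else cv2.copyMakeBorder(cv2.resize(a[110:350,130:514],(400,250)),0,0,0,160,0)]))
E
```

```text
clock: 8.93
position: [0.5089, 0.3531, 0.2574]
ee_rot: [0.001, 0.714, 0.7, 0.003]
contact_force: [0.3, 0.4, -0.0]
width: 0.0596
gripper_force: 0.0
clock: 9.65
position: [0.5032, 0.1727, 0.253]
ee_rot: [-0.001, 0.714, 0.7, -0.001]
contact_force: [0.4, -0.1, -0.0]
width: 0.0594
gripper_force: 0.0
88.8104412994005 [0.50323054 0.17273771 0.25296706] [1.99416101e-01 2.00571032e-01 1.55418609e+00 6.30334975e-04
 1.38937048e+00 2.20063231e-01]
```

View pics/c3.png

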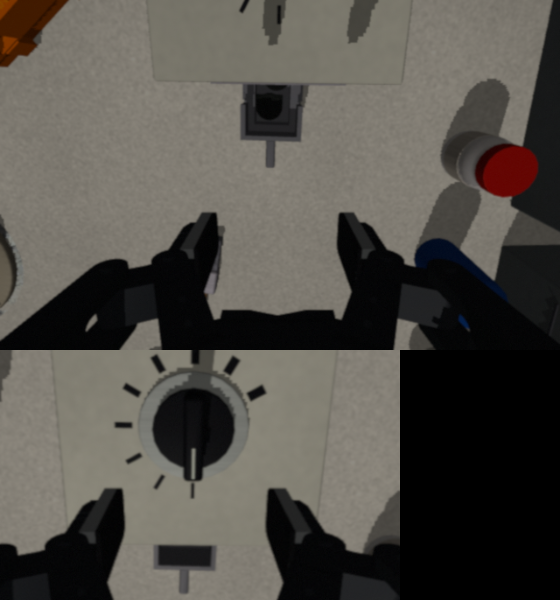

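The top part shows the tab at about (309,161)-(309,190) in the full frame. The bottom part shows the pointer on the last, thinnest tick, so the heater is off.

```bash
python3 - <<'E'
from h import *
d=np.load("pics/w6.npz");C=(d["K"],d["e"],d["o"]);s=manip.get_state()
e,r=ray(C,308.6,190,.07),ray(C,308.6,161,.07)
print("tab",e,r,"mouth edge",ray(C,180,94,.12),ray(C,460,95,.12),"band corners",ray(C,276,155,.07),ray(C,343,156,.07))
print("jar",ray(C,580,195,.085),"low tray side:")
for n,z in(("side",.07),("scene",.07)):
    im=manip.get_image(n)
S=cam("side");c=[(505,345),(590,332),(655,480),(565,545),(628,570)]
for u,v in [(502,352),(588,335),(655,482),(565,528),(628,540)]:
    print(ray(S,305+(u-400)/4,230+(v-300)/4,.07))
S=cam("scene")
for u,v in [(278,378),(221,347),(73,462),(133,510),(80,490)]:
    print("sc",ray(S,240+u/4,215+(v-300)/4,.07))
m=(r+e)/2; print(q2R(s["ee_rot"]).T@(m-s["position"]))
E
```

```text
tab [0.49428046 0.15272195 0.07      ] [0.49504544 0.18151076 0.07      ] mouth edge [0.39896604 0.24494731 0.12      ] [0.61438337 0.2399314  0.12      ] band corners [0.46412406 0.18789878 0.07      ] [0.52797066 0.18570502 0.07      ]
jar [0.74898657 0.14714977 0.085     ] low tray side:
[ 0.49445193 -0.20187723  0.07      ]
[ 0.56180934 -0.19008251  0.07      ]
[ 0.59425357 -0.3307814   0.07      ]
[ 0.52615067 -0.36491187  0.07      ]
[ 0.5688139  -0.37809866  0.07      ]
sc [ 0.56283483 -0.18097589  0.07      ]
sc [ 0.50404485 -0.19614772  0.07      ]
sc [ 0.54346679 -0.36357275  0.07      ]
sc [ 0.61352438 -0.35417572  0.07      ]
sc [ 0.57196887 -0.37491272  0.07      ]
[-0.00639912 -0.00827417  0.18325216]
```

```bash
python3 - <<'E'
from h import *
d=np.load("pics/w6.npz");C=(d["K"],d["e"],d["o"])
S=cam("side");W=cam("scene")
print(ray(C,250,262,.01),ray(C,245,330,.01)); print([ray(S,*p,.01)[:2].round(3) for p in((298,205),(294,222),(303,205),(291,241))],[ray(W,*p,.01)[:2].round(3) for p in((333,200),(334,206),(290,212))])
E
python3 -m handwheel '[{"translation":[-0.004,-0.004,0.035],"angular":[0,0,0.5],"hand":0.3},{"translation":[-0.0045,-0.004,0.035],"angular":[0,0,0],"hand":0.4},{"translation":[0,0,0.035],"angular":[0,0,0],"hand":0.4},{"translation":[0,0,0.035],"angular":[0,0,0],"hand":0.4},{"translation":[0,0,0.03],"angular":[0,0,0],"hand":0.4},{"translation":[0,0,0],"angular":[0,0,0],"hand":0.4},{"translation":[0,0,0],"angular":[0,0,0],"hand":0.4}]'
python3 - <<'E'
from h import *
s=manip.get_state();C=cam("wrist",s);im=snap("wrist","w7.png");print(s["position"],s["width"])
E
```

```text
[0.41741434 0.0454527  0.01      ] [ 0.40358822 -0.05289593  0.01      ]
[array([0.397, 0.03 ]), array([ 0.382, -0.05 ]), array([0.415, 0.029]), array([ 0.371, -0.133])] [array([0.411, 0.042]), array([0.441, 0.022]), array([ 0.371, -0.128])]
clock: 10.38
position: [0.4946, 0.1652, 0.0832]
ee_rot: [-0.001, 0.717, 0.697, -0.002]
contact_force: [0.4, -0.0, 0.2]
width: 0.0513
gripper_force: 0.0
[0.49456833 0.16516894 0.08317545] 0.05133082083017964
```

View pics/w7.png

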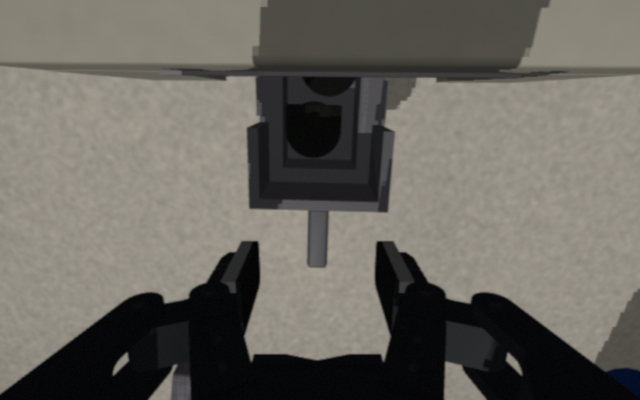

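The tab is centred between the fingers, at (317,211)-(317,268). Next: down, grip, draw out.

```bash
python3 -c "
from h import *
C=cam('wrist');print(ray(C,317.5,211,.07),ray(C,317.5,268,.07))"
python3 -m handwheel '[{"translation":[0,0,0.023],"angular":[0,0,0],"hand":0.4},{"translation":[0,0,0.022],"angular":[0,0,0],"hand":0.5},{"translation":[0,0,0],"angular":[0,0,0],"hand":1},{"translation":[0,0,0],"angular":[0,0,0],"hand":1},{"translation":[0,0,0],"angular":[0,0,0],"hand":1},{"translation":[0,0,0],"angular":[0,0,0],"hand":1},{"translation":[0,0,0],"angular":[0,0,0],"hand":1}]' 70
python3 -m handwheel '[{"translation":[-0.008,0,0],"angular":[0,0,0],"hand":1},{"translation":[-0.016,0,0],"angular":[0,0,0],"hand":1},{"translation":[0,0,0],"angular":[0,0,0],"hand":1}]'
```

```text
[0.49724057 0.18078    0.07      ] [0.49643039 0.15015967 0.07      ]
clock: 11.02
position: [0.4974, 0.1649, 0.0414]
ee_rot: [0.001, 0.717, 0.697, 0.002]
contact_force: [-0.5, 0.3, 6.9]
width: 0.0089
gripper_force: 69.7
clock: 11.27
position: [0.497, 0.1401, 0.0413]
ee_rot: [0.001, 0.718, 0.696, 0.002]
contact_force: [-0.7, 1.8, 9.4]
width: 0.0091
gripper_force: 70.2
```

```bash
python3 -m handwheel '[{"translation":[-0.016,0,0],"angular":[0,0,0],"hand":1},{"translation":[-0.018,0,0],"angular":[0,0,0],"hand":1},{"translation":[-0.018,0,0],"angular":[0,0,0],"hand":1},{"translation":[-0.018,0,0],"angular":[0,0,0],"hand":1},{"translation":[-0.018,0,0],"angular":[0,0,0],"hand":1},{"translation":[-0.018,0,0],"angular":[0,0,0],"hand":1},{"translation":[-0.018,0,0],"angular":[0,0,0],"hand":1},{"translation":[-0.012,0,0],"angular":[0,0,0],"hand":1},{"translation":[0,0,0],"angular":[0,0,0],"hand":1}]'
python3 -m handwheel '[{"translation":[0,0,0],"angular":[0,0,0],"hand":0.6},{"translation":[0,0,0],"angular":[0,0,0],"hand":0.6},{"translation":[0,0,0],"angular":[0,0,0],"hand":0.5},{"translation":[0,0,0],"angular":[0,0,0],"hand":0.5},{"translation":[0,0,-0.03],"angular":[0,0,0],"hand":0.4},{"translation":[0,0,-0.04],"angular":[0,0,0],"hand":0},{"translation":[0,0,-0.04],"angular":[0,0,0],"hand":0},{"translation":[0,0,-0.04],"angular":[0,0,0],"hand":0},{"translation":[0,0,-0.02],"angular":[0,0,0],"hand":0}]'
python3 -m handwheel '[{"translation":[0.036,0,0],"angular":[0,0,0],"hand":0},{"translation":[0.02,0,0],"angular":[0,0,0],"hand":0},{"translation":[0,0,0],"angular":[0,0,0],"hand":0},{"translation":[0,0,0],"angular":[0,0,0],"hand":0},{"translation":[0,0,0],"angular":[0,0,0],"hand":0}]'
python3 - <<'E'
from h import *
s=manip.get_state();C=cam("wrist",s);im=snap("wrist","w8.png");print(s["position"],s["width"],s["qpos"])
np.savez("pics/w8.npz",K=C[0],e=C[1],o=C[2])
print([proj(C,p).round() for p in((.49,.115,.07),(.49,.19,.07),(.49,.02,.07))])
E
```

```text
clock: 12.02
position: [0.4926, 0.0031, 0.0413]
ee_rot: [0.001, 0.718, 0.696, 0.002]
contact_force: [-0.2, 1.4, 12.2]
width: 0.0087
gripper_force: 70.6
clock: 12.77
position: [0.4929, 0.0044, 0.2139]
ee_rot: [0.003, 0.717, 0.697, 0.002]
contact_force: [1.2, 0.1, 0.3]
width: 0.0857
gripper_force: 0.0
clock: 13.18
position: [0.4922, 0.0602, 0.2088]
ee_rot: [-0.0, 0.717, 0.697, -0.001]
contact_force: [0.7, 0.0, 0.7]
width: 0.0856
gripper_force: 0.0
[0.49224064 0.06018949 0.20879921] 0.08560158322619296 [-1.81068875e-02  1.72135807e-01  1.70321497e+00 -8.85209125e-04
  1.26733517e+00  1.04061418e-02]
[array([312., 114.]), array([309.,  10.]), array([316., 225.])]
```

View pics/w8.png

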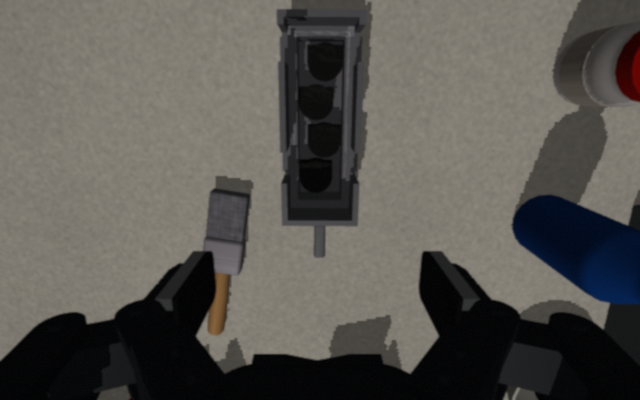

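The tray is wholly out of the mouth on the bench, with band corners at (283,224), (357,222) and the tab tip at (320,256). That was the last picture I may view, so I go on with numbers. Next I'll measure tray_low from above.

```bash
python3 -m handwheel '[{"translation":[-0.039,0.007,-0.005],"angular":[0,0,0],"hand":0},{"translation":[-0.039,0.007,-0.005],"angular":[0,0,0],"hand":0},{"translation":[-0.039,0.007,0],"angular":[0,0,0],"hand":0},{"translation":[-0.039,0.007,0],"angular":[0,0,0],"hand":0},{"translation":[-0.039,0.007,0],"angular":[0,0,0],"hand":0},{"translation":[-0.039,0.007,0],"angular":[0,0,0],"hand":0},{"translation":[-0.039,0.007,0],"angular":[0,0,0],"hand":0},{"translation":[-0.039,0.007,0],"angular":[0,0,0],"hand":0},{"translation":[-0.039,0.007,0],"angular":[0,0,0],"hand":0},{"translation":[-0.039,0.007,0],"angular":[0,0,0],"hand":0}]'
python3 -m handwheel '[{"translation":[0,0,0],"angular":[0,0,0],"hand":0},{"translation":[0,0,0],"angular":[0,0,0],"hand":0},{"translation":[0,0,0],"angular":[0,0,0],"hand":0},{"translation":[0,0,0],"angular":[0,0,0],"hand":0}]'
python3 - <<'E'
from h import *
s=manip.get_state();C=cam("wrist",s);im=snap("wrist","w9.png");print(s["position"],s["qpos"])
np.savez("pics/w9.npz",K=C[0],e=C[1],o=C[2])
w8=cv2.imread("pics/w8.png")[:,:,::-1]
for y in(100,130,205): print(y,[tuple(map(int,w8[y,x])) for x in range(272,376,4)])
Cc=C;print([proj(C,p).round() for p in((.55,-.28,.07),(.572,-.376,.07),(.53,-.19,.07))])
E
```

```text
clock: 14.07
position: [0.5503, -0.3345, 0.2186]
ee_rot: [-0.0, 0.718, 0.696, -0.0]
contact_force: [0.6, 0.0, 0.2]
width: 0.0853
gripper_force: 0.0
clock: 14.4
position: [0.5506, -0.3305, 0.219]
ee_rot: [-0.001, 0.717, 0.697, 0.0]
contact_force: [0.4, -0.1, -0.1]
width: 0.0857
gripper_force: 0.0
[ 0.55062716 -0.33051175  0.21898291] [-6.49105558e-01  3.84523303e-01  1.37178420e+00  4.07459620e-04
  1.38670191e+00 -6.20193040e-01]
100 [(133, 128, 119), (131, 126, 117), (73, 71, 72), (59, 58, 61), (25, 24, 25), (38, 37, 39), (38, 38, 39), (9, 7, 7), (15, 16, 15), (13, 13, 11), (13, 15, 13), (16, 15, 15), (14, 15, 14), (14, 15, 14), (12, 12, 11), (27, 27, 27), (69, 67, 69), (64, 63, 65), (62, 60, 63), (69, 68, 70), (43, 43, 45), (52, 51, 52), (67, 66, 68), (129, 124, 115), (133, 129, 119), (130, 126, 116)]
130 [(132, 127, 118), (128, 124, 115), (80, 79, 78), (65, 65, 66), (22, 22, 23), (44, 44, 46), (68, 67, 69), (35, 34, 36), (41, 41, 42), (26, 26, 25), (14, 14, 14), (12, 14, 12), (11, 13, 12), (14, 16, 13), (15, 15, 14), (15, 17, 16), (16, 16, 15), (14, 13, 13), (72, 71, 74), (69, 68, 71), (29, 28, 30), (65, 65, 66), (68, 66, 68), (73, 70, 65), (129, 125, 116), (135, 130, 121)]
205 [(128, 124, 115), (128, 124, 114), (119, 115, 107), (76, 75, 76), (25, 26, 26), (35, 34, 36), (35, 35, 36), (36, 35, 37), (36, 36, 37), (36, 35, 37), (35, 35, 36), (35, 34, 36), (37, 35, 37), (36, 34, 37), (35, 34, 35), (35, 34, 35), (35, 34, 36), (36, 35, 37), (36, 35, 37), (30, 29, 31), (48, 47, 49), (72, 70, 72), (130, 125, 116), (130, 125, 116), (131, 126, 117), (134, 129, 119)]
[array([314., 119.]), array([342., 226.]), array([285.,  -1.])]
```

```bash
cat > t.py <<'E'
from h import *
def tray(f):
    s=manip.get_state();C=cam("wrist",s);im=snap("wrist",f).astype(int)
    m=((im[:,:,0]-im[:,:,2]<4)&(im.max(2)<140)).astype(np.uint8)
    m[:,:225]=0;m[:,418:]=0;m[330:]=0
    m=cv2.morphologyEx(m,cv2.MORPH_CLOSE,np.ones((25,25)))
    n,l,st,c=cv2.connectedComponentsWithStats(m);i=1+st[1:,4].argmax();m0=(l==i).astype(np.uint8)
    m=cv2.morphologyEx(m0,cv2.MORPH_OPEN,np.ones((23,23)))
    cn=max(cv2.findContours(m,0,1)[0],key=len)[:,0]
    P=np.array([ray(C,u,v,.07)[:2] for u,v in cn]);r=cv2.minAreaRect((P*1000).astype(np.float32))
    b=cv2.boxPoints(r);k=b[1]-b[0],b[2]-b[1];L=max(k,key=lambda e:np.hypot(*e));a=np.degrees(np.arctan2(L[1],L[0]))%180
    t=(m0>0)&(cv2.dilate(m,np.ones((5,5)))==0);ys,xs=np.where(t);tb=ray(C,np.median(xs),np.median(ys),.07) if len(xs) else None
    u=np.array([np.cos(np.radians(a)),np.sin(np.radians(a))]);q=np.array([-u[1],u[0]])
    A=P*1000-r[0]
    # robust side lines: mid offsets from percentile bands
    mid=A[abs(A@u)<75];w=mid@q
    lo,hi=mid[w<-25],mid[w>25]
    f1=np.polyfit(lo@u,lo@q,1);f2=np.polyfit(hi@u,hi@q,1)
    print("rect",np.round(r[0],1),np.round(r[1],1),"ang",round(a,2),"rows",cn.min(0),cn.max(0),"tab",tb,"n",len(xs),"sides",f1,f2)
    print("pos",s["position"],"q",s["qpos"].round(2)); Rm=q2R(s["ee_rot"]);print("yaw",np.degrees(np.arctan2(Rm[1,0],Rm[0,0])))
    return r
E
python3 -m handwheel '[{"translation":[0.025,0,0],"angular":[0,0,0],"hand":0},{"translation":[0,0,0],"angular":[0,0,0],"hand":0},{"translation":[0,0,0],"angular":[0,0,0],"hand":0},{"translation":[0,0,0],"angular":[0,0,0],"hand":0}]' | head -2
python3 -c "
from t import *
tray('w10.png')"
```

```text
clock: 14.78
position: [0.5521, -0.3056, 0.2198]
rect [ 544.2 -270.8] [ 65.7 177.8] ang 102.34 rows [250  21] [358 231] tab [ 0.56282938 -0.35981626  0.07      ] n 389 sides [-8.91675128e-03 -3.19037336e+01] [-7.05393367e-03  3.12551834e+01]
pos [ 0.5520834  -0.30557184  0.21981907] q [-0.62  0.37  1.4  -0.    1.38 -0.59]
yaw 88.42750100717929
```

```bash
cat > t2.py <<'E'
from h import *
def fit(f,c0,a0,z=.07,st=None):
    s=st or manip.get_state();C=cam("wrist",s);im=snap("wrist",f).astype(int)
    m=((im[:,:,0]-im[:,:,2]<4)&(im.max(2)<140));m[:,:225]=0;m[:,418:]=0;m[335:]=0
    ys,xs=np.where(m);K,e,o=C;d=(o@np.linalg.inv(K)@np.stack([xs,ys,np.ones_like(xs)])).T
    P=1000*(e+d*((z-e[2])/d[:,2])[:,None])[:,:2]
    c=np.array(c0,float);a=a0
    for _ in range(4):
        u=np.array([np.cos(np.radians(a)),np.sin(np.radians(a))]);q=np.array([-u[1],u[0]])
        x,y=(P-c)@u,(P-c)@q
        xb=np.arange(-80,81,4);S=[]
        for b in xb:
            yy=y[(abs(x-b)<1.2)&(abs(y)<42)];S.append((yy.min(),yy.max()) if len(yy)>5 else (np.nan,)*2)
        S=np.array(S);out=[]
        for j,sg in((0,-1),(1,1)):
            v=S[:,j];k=np.isfinite(v)&(abs(v-sg*33)<5)
            k&=abs(v-np.nanmedian(v[k]))<1.8
            p=np.polyfit(xb[k],v[k],1);out.append(p)
        yb=[-26,-22,-18,-14,14,18,22,26];E=[]
        for b in yb:
            xx=x[(abs(y-b)<1.2)&(abs(x)<98)];E.append((xx.min(),xx.max()))
        E=np.array(E);ex=np.median(E,0)
        a+=np.degrees((out[0][0]+out[1][0])/2);c=c+q*(out[0][1]+out[1][1])/2+u*ex.mean()
    print("c",c.round(1),"ang",round(a,2),"w",round(out[1][1]-out[0][1],1),"L",round(ex[1]-ex[0],1),"slopes",[round(p[0],4) for p in out],"\nE",(E-ex.mean()).round(1).tolist())
    t=(abs(y)<12)&(abs(x)>88)&(abs(x)<125);print("tab side x",np.median(x[t]) if t.any() else None,"y",np.median(y[t]),t.sum())
    Rm=q2R(s["ee_rot"]);print("pos",s["position"].round(4),"yaw",np.degrees(np.arctan2(Rm[1,0],Rm[0,0])).round(2),"q",s["qpos"].round(2))
    return c,a
E
python3 -c "
from t2 import *
fit('w11.png',(546,-275),101.9)"
```

```text
c [ 543.3 -267.2] ang 102.3 w 64.8 L 169.4 slopes [np.float64(-0.003), np.float64(0.0033)] 
E [[-84.7, 84.9], [-84.6, 85.0], [-84.7, 85.0], [-84.8, 85.0], [-84.6, 84.5], [-84.7, 84.5], [-84.8, 84.3], [-84.8, 84.3]]
tab side x -100.74740278416049 y -0.43993942657252416 264
pos [ 0.5521 -0.306   0.2197] yaw 88.39 q [-0.62  0.37  1.4  -0.    1.38 -0.59]
```

tray_low: centre (543,-267) mm, x axis at 102.3°, tab end on the -x side. I'll cross-check with the tool turned round, to cancel the calibration bias.

```bash
python3 -m handwheel '[{"translation":[0.04,-0.007,0],"angular":[0,0,0],"hand":0},{"translation":[0.038,0,0],"angular":[0,0,7],"hand":0},{"translation":[0,0,0],"angular":[0,0,7],"hand":0},{"translation":[0,0,0],"angular":[0,0,7],"hand":0},{"translation":[0,0,0],"angular":[0,0,7],"hand":0},{"translation":[0,0,0],"angular":[0,0,7],"hand":0},{"translation":[0,0,0],"angular":[0,0,7],"hand":0},{"translation":[0,0,0],"angular":[0,0,7],"hand":0},{"translation":[0,0,0],"angular":[0,0,7],"hand":0},{"translation":[0,0,0],"angular":[0,0,7],"hand":0}]' >/dev/null
python3 -m handwheel '[{"translation":[0,0,0],"angular":[0,0,7],"hand":0},{"translation":[0,0,0],"angular":[0,0,7],"hand":0},{"translation":[0,0,0],"angular":[0,0,7],"hand":0},{"translation":[0,0,0],"angular":[0,0,7],"hand":0},{"translation":[0,0,0],"angular":[0,0,7],"hand":0},{"translation":[0,0,0],"angular":[0,0,7],"hand":0},{"translation":[0,0,0],"angular":[0,0,7],"hand":0},{"translation":[0,0,0],"angular":[0,0,7],"hand":0},{"translation":[0,0,0],"angular":[0,0,7],"hand":0},{"translation":[0,0,0],"angular":[0,0,7],"hand":0}]' >/dev/null
python3 -m handwheel '[{"translation":[0,0,0],"angular":[0,0,7],"hand":0},{"translation":[0,0,0],"angular":[0,0,7],"hand":0},{"translation":[0,0,0],"angular":[0,0,7],"hand":0},{"translation":[0,0,0],"angular":[0,0,7],"hand":0},{"translation":[0,0,0],"angular":[0,0,6],"hand":0},{"translation":[0,0,0],"angular":[0,0,0],"hand":0},{"translation":[0,0,0],"angular":[0,0,0],"hand":0},{"translation":[0,0,0],"angular":[0,0,0],"hand":0}]'
python3 -c "
from t2 import *
fit('w12.png',(543.3,-267.2),102.3)"
```

```text
clock: 17.22
position: [0.5472, -0.2285, 0.2193]
ee_rot: [0.0, 0.774, -0.633, 0.0]
contact_force: [0.1, -1.2, 0.3]
width: 0.0857
gripper_force: 0.0
c [ 543.2 -267. ] ang 102.27 w 64.7 L 169.6 slopes [np.float64(-0.0002), np.float64(0.0002)] 
E [[-84.8, 84.9], [-84.7, 85.0], [-84.7, 85.0], [-84.6, 85.1], [-85.0, 84.5], [-84.9, 83.6], [-84.8, 84.6], [-84.8, 84.7]]
tab side x -95.67227733013502 y -0.28302437467400715 260
pos [ 0.5472 -0.2285  0.2193] yaw -78.56 q [-0.51  0.31  1.49 -0.    1.35  2.43]
```

```bash
python3 -m handwheel '[{"translation":[-0.038,-0.001,0],"angular":[0,0,0],"hand":0},{"translation":[-0.038,-0.001,0],"angular":[0,0,0],"hand":0},{"translation":[-0.038,-0.001,0],"angular":[0,0,0],"hand":0},{"translation":[-0.038,-0.001,0],"angular":[0,0,0],"hand":0},{"translation":[-0.038,-0.001,0],"angular":[0,0,0],"hand":0},{"translation":[-0.038,-0.001,0],"angular":[0,0,0],"hand":0},{"translation":[-0.038,-0.001,0],"angular":[0,0,0],"hand":0},{"translation":[-0.038,-0.001,0],"angular":[0,0,0],"hand":0},{"translation":[0,0,0],"angular":[0,0,-7],"hand":0},{"translation":[0,0,0],"angular":[0,0,-7],"hand":0}]' >/dev/null
python3 -m handwheel '[{"translation":[0,0,0],"angular":[0,0,-7],"hand":0},{"translation":[0,0,0],"angular":[0,0,-7],"hand":0},{"translation":[0,0,0],"angular":[0,0,-7],"hand":0},{"translation":[0,0,0],"angular":[0,0,-7],"hand":0},{"translation":[0,0,0],"angular":[0,0,-7],"hand":0},{"translation":[0,0,0],"angular":[0,0,-7],"hand":0},{"translation":[0,0,0],"angular":[0,0,-7],"hand":0},{"translation":[0,0,0],"angular":[0,0,-7],"hand":0},{"translation":[0,0,0],"angular":[0,0,-7],"hand":0},{"translation":[0,0,0],"angular":[0,0,-7],"hand":0}]' >/dev/null
python3 -m handwheel '[{"translation":[0,0,0],"angular":[0,0,-7],"hand":0},{"translation":[0,0,0],"angular":[0,0,-7],"hand":0},{"translation":[0,0,0],"angular":[0,0,-7],"hand":0},{"translation":[0,0,0],"angular":[0,0,-7],"hand":0},{"translation":[0,0,0],"angular":[0,0,-7],"hand":0},{"translation":[0,0,0],"angular":[0,0,-7],"hand":0},{"translation":[0,0,0],"angular":[0,0,-7],"hand":0},{"translation":[0,0,0],"angular":[0,0,-7],"hand":0},{"translation":[0,0,0],"angular":[0,0,-7],"hand":0},{"translation":[0,0,0],"angular":[0,0,-7],"hand":0}]' >/dev/null
python3 -m handwheel '[{"translation":[0,0,0],"angular":[0,0,-7],"hand":0},{"translation":[0,0,0],"angular":[0,0,-6],"hand":0},{"translation":[0,0,0],"angular":[0,0,0],"hand":0},{"translation":[0,0,0],"angular":[0,0,0],"hand":0},{"translation":[0,0,0],"angular":[0,0,0],"hand":0}]'
python3 -c "
from t2 import *
fit('w13.png',(496,107),88.2)"
```

```text
clock: 20.18
position: [0.4828, 0.0222, 0.2195]
ee_rot: [-0.018, 0.693, 0.72, 0.029]
contact_force: [0.3, 0.2, -0.1]
width: 0.0859
gripper_force: 0.0
c [496.1  97.6] ang 87.93 w 64.8 L 153.9 slopes [np.float64(-0.0018), np.float64(0.0018)] 
E [[-76.9, 79.1], [-77.2, 78.7], [-76.6, 78.4], [-76.8, 78.1], [-77.0, 75.9], [-77.3, 75.6], [-76.7, 75.2], [-77.0, 74.9]]
tab side x -97.17481155234672 y 0.27993738086831804 215
pos [0.4828 0.0222 0.2195] yaw 92.21 q [-0.15  0.14  1.72  0.07  1.28 -0.21]
```

The last move fell short and left the tool tilted by about 4°. I'll work out the correction.

```bash
cat > g.py <<'E'
from h import *
import sys
def go(x,y,z,yaw):
    s=manip.get_state();Rm=q2R(s["ee_rot"]);c,n=np.cos(np.radians(yaw)),np.sin(np.radians(yaw))
    T=np.array([[c,n,0],[n,-c,0],[0,0,-1]])
    print("pos",s["position"].round(4),"rot deg (tool)",np.degrees(R.from_matrix(Rm.T@T).as_rotvec()).round(2),"shift old axes",(Rm.T@(np.array([x,y,z])-s["position"])).round(4),"new axes",(T.T@(np.array([x,y,z])-s["position"])).round(4),"tilt",np.degrees(np.arccos(-Rm[2,2])).round(2),"q",s["qpos"].round(2))
if __name__=="__main__": go(*map(float,sys.argv[1:5]))
E
python3 g.py .495 .07 .22 88
```

```text
pos [0.4828 0.0222 0.2194] rot deg (tool) [ 0.81 -3.87  4.19] shift old axes [0.0472 0.014  0.0028] new axes [ 0.0482  0.0105 -0.0006] tilt 3.95 q [-0.15  0.14  1.72  0.07  1.28 -0.21]
```

```bash
python3 -m handwheel '[{"translation":[0,0,0],"angular":[0.4,-1.9,2.1],"hand":0},{"translation":[0,0,0],"angular":[0.4,-1.9,2.1],"hand":0},{"translation":[0.024,0.005,0],"angular":[0,0,0],"hand":0},{"translation":[0.024,0.005,0],"angular":[0,0,0],"hand":0},{"translation":[0,0,0],"angular":[0,0,0],"hand":0},{"translation":[0,0,0],"angular":[0,0,0],"hand":0},{"translation":[0,0,0],"angular":[0,0,0],"hand":0}]'
python3 g.py .495 .07 .22 88
python3 -c "
from t2 import *
fit('w14.png',(496,107),88.)"
```

```text
clock: 20.82
position: [0.4942, 0.0695, 0.2193]
ee_rot: [-0.0, 0.719, 0.695, 0.0]
contact_force: [0.7, 0.6, -0.0]
width: 0.0852
gripper_force: 0.0
pos [0.4942 0.0695 0.2193] rot deg (tool) [-0.03 -0.03  0.07] shift old axes [ 0.0005  0.0008 -0.0007] new axes [ 0.0005  0.0008 -0.0007] tilt 0.04 q [-0.    0.17  1.68  0.    1.29  0.03]
c [496.4 105.6] ang 87.84 w 64.3 L 169.4 slopes [np.float64(-0.0005), np.float64(0.0005)] 
E [[-84.6, 84.8], [-84.6, 84.8], [-84.6, 84.8], [-84.6, 84.8], [-84.8, 84.6], [-84.8, 84.6], [-84.8, 84.6], [-84.9, 83.9]]
tab side x -101.5231388614051 y -0.47301492909490045 253
pos [0.4942 0.0695 0.2193] yaw 88.07 q [-0.    0.17  1.68  0.    1.29  0.03]
```

```bash
python3 -m handwheel '[{"translation":[0.036,0.001,0],"angular":[0,0,0.2],"hand":0},{"translation":[0,0,0.035],"angular":[0,0,0],"hand":0},{"translation":[0,0,0.035],"angular":[0,0,0],"hand":0},{"translation":[0,0,0.035],"angular":[0,0,0],"hand":0},{"translation":[0,0,0],"angular":[0,0,0],"hand":0},{"translation":[0,0,0],"angular":[0,0,0],"hand":0}]'
python3 g.py .4964 .1056 .027 87.84
```

```text
clock: 21.37
position: [0.4953, 0.105, 0.1135]
ee_rot: [-0.002, 0.721, 0.693, -0.001]
contact_force: [-0.0, -0.4, 0.7]
width: 0.0854
gripper_force: 0.0
pos [0.4953 0.105  0.1135] rot deg (tool) [-0.24 -0.03 -0.04] shift old axes [0.0006 0.0015 0.0865] new axes [0.0006 0.0011 0.0865] tilt 0.24 q [0.07 0.27 1.83 0.   1.04 0.11]
```

```bash
python3 -m handwheel '[{"translation":[0,0.001,0.03],"angular":[0,0,0],"hand":0},{"translation":[0,0,0.03],"angular":[0,0,0],"hand":0},{"translation":[0,0,0.026],"angular":[0,0,0],"hand":0},{"translation":[0,0,0],"angular":[0,0,0],"hand":0},{"translation":[0,0,0],"angular":[0,0,0],"hand":0.3},{"translation":[0,0,0],"angular":[0,0,0],"hand":0.6},{"translation":[0,0,0],"angular":[0,0,0],"hand":0.6},{"translation":[0,0,0],"angular":[0,0,0],"hand":0.6},{"translation":[0,0,0],"angular":[0,0,0],"hand":0.6}]' 60
python3 g.py .4964 .1056 .027 87.84
```

```text
clock: 22.12
position: [0.4999, 0.106, 0.0311]
ee_rot: [0.001, 0.72, 0.694, 0.002]
contact_force: [-0.1, -0.9, 7.3]
width: 0.0654
gripper_force: 68.9
pos [0.4999 0.106  0.0311] rot deg (tool) [ 0.31 -0.09  0.02] shift old axes [-0.0005 -0.0035  0.0041] new axes [-0.0005 -0.0035  0.0041] tilt 0.32 q [0.07 0.38 1.93 0.   0.83 0.11]
```

Gripped at 65 mm, so the tray has centred itself in the pads. Now lift and carry, translating first and rotating over tray_low. The earlier shortfall came from joint 6's limit.

```bash
python3 -m handwheel '[{"translation":[0,0,-0.01],"angular":[0,0,0],"hand":0.6},{"translation":[0,0,-0.02],"angular":[0,0,0],"hand":0.6},{"translation":[0,0,-0.03],"angular":[0,0,0],"hand":0.6},{"translation":[0,0,-0.035],"angular":[0,0,0],"hand":0.6},{"translation":[0,0,-0.035],"angular":[0,0,0],"hand":0.6},{"translation":[0,0,-0.035],"angular":[0,0,0],"hand":0.6},{"translation":[0,0,-0.03],"angular":[0,0,0],"hand":0.6},{"translation":[0,0,-0.015],"angular":[0,0,0],"hand":0.6}]'
python3 -m handwheel '[{"translation":[-0.02,0.003,0],"angular":[0,0,0],"hand":0.6},{"translation":[-0.035,0.0055,0],"angular":[0,0,0],"hand":0.6},{"translation":[-0.039,0.006,0],"angular":[0,0,0],"hand":0.6},{"translation":[-0.039,0.006,0],"angular":[0,0,0],"hand":0.6},{"translation":[-0.039,0.006,0],"angular":[0,0,0],"hand":0.6},{"translation":[-0.039,0.006,0],"angular":[0,0,0],"hand":0.6},{"translation":[-0.039,0.006,0],"angular":[0,0,0],"hand":0.6},{"translation":[-0.039,0.006,0],"angular":[0,0,0],"hand":0.6},{"translation":[-0.039,0.006,0],"angular":[0,0,0],"hand":0.6},{"translation":[-0.035,0.0055,0],"angular":[0,0,0],"hand":0.6}]'
python3 g.py .5433 -.267 .24 88
```

```text
clock: 22.78
position: [0.4991, 0.1059, 0.2441]
ee_rot: [0.002, 0.72, 0.694, 0.004]
contact_force: [1.4, 0.1, -2.7]
width: 0.0651
gripper_force: 68.0
clock: 23.62
position: [0.5396, -0.2615, 0.239]
ee_rot: [0.0, 0.72, 0.694, 0.0]
contact_force: [0.6, 0.7, -2.7]
width: 0.0653
gripper_force: 67.9
pos [ 0.5396 -0.2615  0.239 ] rot deg (tool) [ 0.05 -0.02 -0.18] shift old axes [-0.0054  0.0039 -0.001 ] new axes [-0.0054  0.0039 -0.001 ] tilt 0.05 q [-0.57  0.31  1.44  0.    1.39 -0.53]
```

```bash
python3 -m handwheel '[{"translation":[-0.005,0.004,0],"angular":[0,0,4],"hand":0.6},{"translation":[0,0,0],"angular":[0,0,7],"hand":0.6},{"translation":[0,0,0],"angular":[0,0,7],"hand":0.6},{"translation":[0,0,0],"angular":[0,0,7],"hand":0.6},{"translation":[0,0,0],"angular":[0,0,7],"hand":0.6},{"translation":[0,0,0],"angular":[0,0,7],"hand":0.6},{"translation":[0,0,0],"angular":[0,0,7],"hand":0.6},{"translation":[0,0,0],"angular":[0,0,7],"hand":0.6},{"translation":[0,0,0],"angular":[0,0,7],"hand":0.6},{"translation":[0,0,0],"angular":[0,0,7],"hand":0.6}]' >/dev/null
python3 -m handwheel '[{"translation":[0,0,0],"angular":[0,0,7],"hand":0.6},{"translation":[0,0,0],"angular":[0,0,7],"hand":0.6},{"translation":[0,0,0],"angular":[0,0,7],"hand":0.6},{"translation":[0,0,0],"angular":[0,0,7],"hand":0.6},{"translation":[0,0,0],"angular":[0,0,7],"hand":0.6},{"translation":[0,0,0],"angular":[0,0,7],"hand":0.6},{"translation":[0,0,0],"angular":[0,0,7],"hand":0.6},{"translation":[0,0,0],"angular":[0,0,7],"hand":0.6},{"translation":[0,0,0],"angular":[0,0,7],"hand":0.6},{"translation":[0,0,0],"angular":[0,0,7],"hand":0.6}]' >/dev/null
python3 -m handwheel '[{"translation":[0,0,0],"angular":[0,0,7],"hand":0.6},{"translation":[0,0,0],"angular":[0,0,7],"hand":0.6},{"translation":[0,0,0],"angular":[0,0,7],"hand":0.6},{"translation":[0,0,0],"angular":[0,0,5],"hand":0.6},{"translation":[0,0,0],"angular":[0,0,2.5],"hand":0.6},{"translation":[0,0,0],"angular":[0,0,0],"hand":0.6},{"translation":[0,0,0],"angular":[0,0,0],"hand":0.6},{"translation":[0,0,0],"angular":[0,0,0],"hand":0.6}]'
python3 g.py .5433 -.2671 .24 -77.7
```

```text
clock: 25.95
position: [0.5437, -0.2641, 0.2385]
ee_rot: [-0.001, 0.78, -0.626, -0.0]
contact_force: [-0.0, -0.5, -3.0]
width: 0.0651
gripper_force: 67.8
pos [ 0.5437 -0.2641  0.2385] rot deg (tool) [-0.03  0.05  0.13] shift old axes [ 0.0028  0.0011 -0.0015] new axes [ 0.0028  0.0011 -0.0015] tilt 0.06 q [-0.57  0.32  1.43  0.    1.4   2.36]
```

```bash
python3 - <<'E'
from h import *
s=manip.get_state();im=snap("wrist","w15.png").astype(int)
c=manip.camera_info("wrist");K=np.array(c["camera_matrix"]);T=np.array(c["tool_from_camera"])
m=((im[:,:,0]-im[:,:,2]<4)&(im.max(2)<140));ys,xs=np.where(m)
d=(T[:3,:3]@np.linalg.inv(K)@np.stack([xs,ys,np.ones_like(xs)])).T;e=T[:3,3]
z=-.0389;P=1000*(e+d*((z-e[2])/d[:,2])[:,None])
x,y=P[:,0],P[:,1]
for b in(16,20,24,28,32,36,40,44,48,54,60,66,72,78,81,83):
    k=(abs(x-b)<.5)&(abs(y)<45);v=y[k];print(b,v.min().round(1),v.max().round(1),end=" | ")
print()
for b in(-28,-20,-12,0,12,20,28):
    k=(abs(y-b)<.5)&(x<100);print(b,x[k].max().round(1),end=" | ")
E
```

```text
16 -39.7 40.1 | 20 -35.6 35.7 | 24 -33.3 33.1 | 28 -33.0 33.1 | 32 -33.0 33.0 | 36 -33.0 33.0 | 40 -33.0 33.0 | 44 -33.0 33.0 | 48 -32.9 33.0 | 54 -26.0 26.6 | 60 -25.6 25.6 | 66 -25.8 25.7 | 72 -25.7 25.6 | 78 -33.0 33.0 | 81 -33.0 32.9 | 83 -33.1 33.1 | 
-28 85.7 | -20 85.7 | -12 85.7 | 0 87.0 | 12 85.7 | 20 85.7 | 28 85.7 |
```

The held tray sits squarely in the hand (0.7 mm along, 0 across). Correct and descend to just above.

```bash
python3 -m handwheel '[{"translation":[0.002,0.001,0.02],"angular":[0,0,0.1],"hand":0.6},{"translation":[0,0,0.03],"angular":[0,0,0],"hand":0.6},{"translation":[0,0,0.03],"angular":[0,0,0],"hand":0.6},{"translation":[0,0,0.025],"angular":[0,0,0],"hand":0.6},{"translation":[0,0,0.01],"angular":[0,0,0],"hand":0.6},{"translation":[0,0,0],"angular":[0,0,0],"hand":0.6},{"translation":[0,0,0],"angular":[0,0,0],"hand":0.6},{"translation":[0,0,0],"angular":[0,0,0],"hand":0.6}]'
python3 g.py .5432 -.2664 .0965 -77.7
```

```text
clock: 26.67
position: [0.5447, -0.2671, 0.1249]
ee_rot: [-0.001, 0.779, -0.627, 0.002]
contact_force: [0.6, -1.1, -1.3]
width: 0.0655
gripper_force: 67.7
pos [ 0.5447 -0.2671  0.1249] rot deg (tool) [-0.17 -0.08 -0.02] shift old axes [-0.0011  0.0014  0.0284] new axes [-0.001   0.0013  0.0284] tilt 0.19 q [-0.57  0.4   1.6   0.    1.14  2.36]
```

```bash
python3 -m handwheel '[{"translation":[-0.001,0.0015,0.006],"angular":[-0.1,-0.1,0],"hand":0.6},{"translation":[0,0,0.006],"angular":[0,0,0],"hand":0.6},{"translation":[0,0,0.004],"angular":[0,0,0],"hand":0.6},{"translation":[0,0,0],"angular":[0,0,0],"hand":0.6},{"translation":[0,0,0],"angular":[0,0,0],"hand":0.6},{"translation":[0,0,0],"angular":[0,0,0],"hand":0.6}]'
python3 g.py .5432 -.2664 .0965 -77.7
```

```text
clock: 27.17
position: [0.5418, -0.2657, 0.1071]
ee_rot: [-0.0, 0.779, -0.627, -0.001]
contact_force: [-0.6, -0.1, -3.0]
width: 0.0652
gripper_force: 67.8
pos [ 0.5418 -0.2657  0.1071] rot deg (tool) [ 0.07  0.16 -0.03] shift old axes [ 0.0011 -0.0013  0.0106] new axes [ 0.001  -0.0013  0.0106] tilt 0.17 q [-0.57  0.41  1.63  0.    1.11  2.36]
```

```bash
python3 -m handwheel '[{"translation":[0.0006,-0.0007,0.002],"angular":[0,0,0],"hand":0.6},{"translation":[0,0,0.002],"angular":[0,0,0],"hand":0.6},{"translation":[0,0,0.002],"angular":[0,0,0],"hand":0.6},{"translation":[0,0,0],"angular":[0,0,0],"hand":0.6},{"translation":[0,0,0],"angular":[0,0,0],"hand":0.6}]'
python3 g.py .5432 -.2664 .0965 -77.7
python3 -m handwheel '[{"translation":[0,0,0.001],"angular":[0,0,0],"hand":0.6},{"translation":[0,0,0.001],"angular":[0,0,0],"hand":0.6},{"translation":[0,0,0.001],"angular":[0,0,0],"hand":0.6},{"translation":[0,0,0],"angular":[0,0,0],"hand":0.6},{"translation":[0,0,0],"angular":[0,0,0],"hand":0.6}]'
python3 g.py .5432 -.2664 .0965 -77.7
```

```text
clock: 27.58
position: [0.5423, -0.2659, 0.1008]
ee_rot: [-0.0, 0.779, -0.627, -0.002]
contact_force: [0.3, 0.1, -3.2]
width: 0.0646
gripper_force: 67.8
pos [ 0.5423 -0.2659  0.1008] rot deg (tool) [ 0.1   0.19 -0.03] shift old axes [ 0.0007 -0.0008  0.0043] new axes [ 0.0006 -0.0008  0.0043] tilt 0.21 q [-0.57  0.42  1.63  0.    1.1   2.36]
clock: 28.0
position: [0.5424, -0.266, 0.0979]
ee_rot: [-0.0, 0.779, -0.627, -0.002]
contact_force: [-0.1, -0.2, -3.4]
width: 0.0651
gripper_force: 67.8
pos [ 0.5424 -0.266   0.0979] rot deg (tool) [ 0.09  0.17 -0.03] shift old axes [ 0.0006 -0.0007  0.0014] new axes [ 0.0006 -0.0007  0.0014] tilt 0.2 q [-0.57  0.42  1.64  0.    1.09  2.36]
```

Body is already inside the band with no lateral force. Continue gently to contact.

```bash
python3 -m handwheel '[{"translation":[0,0,0.0008],"angular":[0,0,0],"hand":0.6},{"translation":[0,0,0],"angular":[0,0,0],"hand":0.6},{"translation":[0,0,0.0006],"angular":[0,0,0],"hand":0.6},{"translation":[0,0,0],"angular":[0,0,0],"hand":0.6},{"translation":[0,0,0],"angular":[0,0,0],"hand":0.6}]'
python3 -m handwheel '[{"translation":[0,0,0.0006],"angular":[0,0,0],"hand":0.6},{"translation":[0,0,0],"angular":[0,0,0],"hand":0.6},{"translation":[0,0,0],"angular":[0,0,0],"hand":0.6}]'
```

```text
clock: 28.42
position: [0.5424, -0.266, 0.0966]
ee_rot: [-0.0, 0.779, -0.628, -0.002]
contact_force: [-0.0, 0.1, -2.4]
width: 0.0651
gripper_force: 67.8
clock: 28.67
position: [0.5425, -0.266, 0.0963]
ee_rot: [-0.0, 0.779, -0.627, -0.001]
contact_force: [-0.2, -0.1, -1.1]
width: 0.0652
gripper_force: 68.2
```

```bash
python3 -m handwheel '[{"translation":[0,0,0.0006],"angular":[0,0,0],"hand":0.6},{"translation":[0,0,0.0003],"angular":[0,0,0],"hand":0.6},{"translation":[0,0,0],"angular":[0,0,0],"hand":0.6}]' 20
python3 -m handwheel '[{"translation":[0,0,0],"angular":[0,0,0],"hand":0.15},{"translation":[0,0,0],"angular":[0,0,0],"hand":0.1},{"translation":[0,0,0],"angular":[0,0,0],"hand":0},{"translation":[0,0,0],"angular":[0,0,0],"hand":0},{"translation":[0,0,0],"angular":[0,0,0],"hand":0},{"translation":[0,0,0],"angular":[0,0,0],"hand":0}]'
python3 g.py .5432 -.2664 .1 -77.7
```

```text
clock: 28.92
position: [0.5425, -0.2659, 0.0961]
ee_rot: [-0.0, 0.779, -0.627, -0.001]
contact_force: [-0.6, 2.6, 4.3]
width: 0.0653
gripper_force: 68.9
clock: 29.42
position: [0.5425, -0.2661, 0.095]
ee_rot: [-0.0, 0.779, -0.628, -0.002]
contact_force: [0.2, 0.6, 0.4]
width: 0.0851
gripper_force: 0.0
pos [ 0.5425 -0.2661  0.095 ] rot deg (tool) [ 0.08  0.17 -0.03] shift old axes [ 0.0004 -0.0007 -0.005 ] new axes [ 0.0005 -0.0007 -0.005 ] tilt 0.19 q [-0.57  0.42  1.64  0.    1.08  2.36]
```

```bash
python3 -m handwheel '[{"translation":[0,-0.0005,-0.015],"angular":[0,0,0],"hand":0},{"translation":[0,0,-0.03],"angular":[0,0,0],"hand":0},{"translation":[0,0,-0.035],"angular":[0,0,0],"hand":0},{"translation":[0,0,-0.035],"angular":[0,0,0],"hand":0},{"translation":[0,0,-0.035],"angular":[0,0,0],"hand":0},{"translation":[-0.017,0,-0.02],"angular":[0,0,0],"hand":0},{"translation":[-0.018,0,-0.02],"angular":[0,0,0],"hand":0},{"translation":[0,0,0],"angular":[0,0,0],"hand":0},{"translation":[0,0,0],"angular":[0,0,0],"hand":0},{"translation":[0,0,0],"angular":[0,0,0],"hand":0}]'
python3 -c "
from t2 import *
for z in(.135,.109): fit('w16.png',(543.3,-267.2),102.3,z)"
```

```text
clock: 30.25
position: [0.5355, -0.2324, 0.2843]
ee_rot: [0.0, 0.779, -0.627, -0.002]
contact_force: [-0.2, -0.8, -0.1]
width: 0.0857
gripper_force: 0.0
c [ 542.9 -266.5] ang 102.47 w 64.4 L 169.3 slopes [np.float64(-0.0006), np.float64(0.0006)] 
E [[-84.7, 84.5], [-84.7, 84.5], [-84.7, 84.6], [-84.7, 84.6], [-84.6, 84.7], [-84.6, 84.7], [-84.6, 84.7], [-84.6, 84.7]]
tab side x 91.54722501182255 y -0.06915360240058832 430
pos [ 0.5355 -0.2324  0.2843] yaw -77.72 q [-0.53  0.27  1.39  0.    1.49  2.4 ]
c [ 542.1 -262.9] ang 102.59 w 70.1 L 184.5 slopes [np.float64(-0.001), np.float64(0.0009)] 
E [[-92.3, 92.6], [-92.3, 92.6], [-92.3, 92.6], [-92.3, 92.7], [-92.2, 91.8], [-92.2, 91.8], [-92.1, 91.8], [-92.1, 91.9]]
tab side x -88.33584908961839 y 0.35038126798362323 786
pos [ 0.5354 -0.2325  0.2836] yaw -77.74 q [-0.53  0.27  1.39  0.    1.49  2.4 ]
```

Stacked at +65 mm (169.3 mm apparent length at z = 135), within 1 mm and 0.2° of the lower tray's measured pose, with the tabs at opposite ends. Handing in.

```bash
python3 -c "
from rig import manip
print(manip.sign_off())"
```

```text
the job is handed in; nothing more can be done
None
```

The job is handed in: the heater is off at its anticlockwise stop, and the tray was drawn out, let go, then stacked end for end on tray_low, level and within 1 mm by the wrist camera; the judge's result was not shown.

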